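# Clamp a bare die-cast box in the tilted screw vice

### The arm

A 6-joint arm with a two-finger parallel gripper is mounted at the origin on a cart in front of the work surface, level with it; the furniture and walls round the work are solid. World frame = base frame: x ahead of the robot, y to its left, z up, the work surface at z = 0. Lengths are in m, angles in rad, forces in N, time in s.
With the tool pointing down it reaches from about 0.3 to 0.875 m from the base axis. Payload 4.2 kg.
Tool frame: the origin (TCP) lies midway between the tips of the shut fingers; the grasp point (between the pads) lies 19 mm behind it; z points along the fingers, y is the line along which they close (so a half turn about z gives the same grasp; the last joint's range is limited). The gripper opens to 85 mm and grips with 20 to 120 N. Pads are 22 mm wide; open, the fingers measure 114 mm over their backs; the gripper's body (76 mm by 85 mm) begins 54 mm behind the grasp point. The pads swing forward as they close: fully open they stand 13 mm farther back than shut.
Start: joints at [1.135, 0.32, 1.565, -0, 1.257, -0.02], TCP at [0.232, 0.526, 0.231] pointing down, gripper open.
Joint ranges: [-3.11, 3.11], [-0.84, 2.01], [0.21, 2.61], [-1.34, 4.49], [0.05, 2.63], [-2.56, 2.56]. Speed limits (rad/s): [2.57, 2.57, 3.14, 3.14, 3.14, 3.14].

### API

Orientations are given as a unit quaternion [x, y, z, w].
In Python, from station import read_state, capture, get_calibration, hand_in gives the robot as it stands.
- The arm moves only by the tool play_rows, never from a script. Its argument "commands" is one flat list of numbers, 7 for each row, row after row: the opening in per cent of the stroke, from 0 (shut) to 100 (fully open), then the shift along the tool's x, y, z in cm, then the turn, a rotation vector about the tool's x, y, z in rad. A call has exactly 5 rows; each row is the pose to reach, as a shift and turn from the pose commanded when the call began, along the tool's axes at that moment; what a row does not reach only later rows make up. A row lasts 1/12 s, in which the tool goes at most 41.7 mm and 7.16 degrees, less where a joint would pass 70% of its speed; a pose out of reach is approached as far as the arm can. A call with a gripper value outside its range is refused whole. The fingers move at their own pace and stop on an object; "squeeze" is the grip in N (left out, the last holds). Time passes only in rows, so rows that repeat a pose let the fingers close, or fill a call up. It gives the time, the measured TCP pose, the force, the opening and the grip force at its end, in the units of the state.
- read_state(): the state, without advancing time (a new reading comes with each control period).
- capture(name): name is "side" or "top"; returns the picture (400x640x3 uint8, blue, green, red); there is no depth.
- get_calibration(name): a dict with "mtx" (3x3 intrinsics, pixels), "k1" (the pictures are not rectified: a ray, as slopes to the right and down, at radius r is drawn at 1 + k1 r^2 times it, then the intrinsics apply), "rvec" (rotation vector, rad) and "tvec" (3), from world to camera coordinates, as OpenCV has them. Camera axes: x right, y down, z forward; pixel columns grow to the right and rows downward; lengths in m; the calibration is good to about 2 mm. A picture is of the moment at which its call begins. get_calibration takes no time and is no camera call.
- hand_in(): hands the job in; it is judged then, once.
The state is a dict: "clock": time; "qpos": joint angles; "dq": joint speeds; "effort": joint torques, N m; "ee_pos": TCP position; "tool_rot": TCP orientation; "wrist_force": force on the tool from outside, world axes, zero at the start; "ft_torque": the same for the moment, N m; "width": finger opening in m; "gripper_force": force on a finger pad.
Only numpy, scipy, OpenCV 4.12 (cv2) and the standard library are available. Lean on these libraries where they do the work, as an engineer would, in place of code of your own. Each camera call takes 0.05 s, during which the arm holds its last target. There are 200 camera calls.

### The job

Get the bare aluminium box ready for drilling: set it lid-up in the tilted vice, flat on the sloping bed with its length between the jaws and its lower long side resting on the two stop pins or just above them, then wind the handwheel clockwise until the moving jaw has closed on the box and holds it firmly against the fixed jaw, without crushing it. Let go of everything, and leave the finished black effects box, the solder reel, the side cutters and the multimeter where they are.

Things in the scene. Friction and masses are not known exactly. Their poses are not given: they have to be found in the camera images.
- box_center (a point): bare_box, the box to clamp: plain silver die-cast aluminium box, lid with four corner screws on top; 100 (its x) x 50 (its y) x 40 (its z) mm, 0.18 to 0.31 kg, standing loose on the worktop, lid up. The point is its centre, 20 mm above its underside; x along its length, z out of the lid. Same either way round. Pick it across its 50 mm sides.
- bare_box: the same box as a  origin in the middle of its underside, same axes.
- vice_bed: sloping bed of the blue tilting vice (base bolted down; place, yaw and tilt vary, tilt locked). Leans 22 to 38 degrees towards the robot. Origin on its surface where the clamped box's underside centre belongs. x up the slope, away from the robot; y level, to the left, along the screw to the fixed jaw; z out of the bed. Surface x -40 to 40, y -166 to 74 mm, on a base 190 mm long in y.
- stop_pins (a point): middle between the tops of two upright steel pins, 8 mm thick, 14 mm high, standing on the bed's low edge at x = -30, y = -34 and 34 mm in the bed's frame. They stop the box from sliding down the slope: a box that touches both has its centre at x = -1 mm. Between them is room for a finger. Axes as the bed's.
- fixed_jaw: fixed jaw at the left end of the bed, solid with it, same origin and axes as vice_bed. Its black rubber gripping face is the plane y = 50 mm; the jaw reaches to y = 73 mm. Both jaws are 74 mm wide in x and rise 31 mm off the bed.
- moving_jaw: sliding jaw; origin at the middle of the lower edge of its gripping face, axes as the bed's. In the bed's frame that face is at y = -86 mm when fully open, about -50 mm with the box clamped; it starts between -85 and -64 mm (jaws 114 to 135 mm apart). The jaw body behind the face is 60 mm long. Only the handwheel moves it.
- handwheel (a joint): angle q of the handwheel, rad. It grows clockwise as seen from the wheel's side (right-handed about the bed's +y) and closes the jaws 10 mm per turn: gap = 136 - 1.59 q mm. Turning takes about 0.08 N m. The screw stays where it is left and keeps up to about 45 N of clamping when let go. Once the jaw presses on the box the rubber pad gives and it turns on springily: about 25 N more clamping per 0.5 rad.
- wheel_center (a point): centre of the spoked aluminium handwheel, 96 mm across, at x = 0, y = -179, z = 16 mm in the bed's frame; axes as the bed's, the wheel turns about y. Its outer face is at y = -186 mm.
- handle_mid (a point): grip point on the wheel's black crank handle: a freely revolving barrel, 20 to 23 mm thick, 76 mm long, sticking out of the wheel to the right, parallel to the screw, 38 mm from its axis. In the bed's frame the point is at x = 38 cos(q), y = -231, z = 16 - 38 sin(q) mm for handwheel angle q; 45 mm from the wheel's outer face, 31 mm from the handle's free end.
- effects_box_center (a point): finished black effects box with three knobs on top (white, orange, white), 112 x 60 x 31 mm, 44 mm over the knobs, loose; leave it alone. Point: its centre, 15.5 mm above its underside; x along its length.
- solder_reel: blue and silver reel of solder standing on the worktop, 53 mm across, 37 mm high, loose; leave it. Origin at the centre of its underside.
- side_cutters: red-handled side cutters lying on the worktop, 115 x 50 x 12 mm, loose; leave them. Origin at the centre of the underside, length along x.
- multimeter: yellow pocket multimeter lying face up, 124 x 66 x 36 mm, loose; leave it. Origin at the centre of its underside, length along x.
Not all that is in view belongs to the job. What is shaped like the bare_box but green or purple is not meant.

How it is judged:
By the outcome, as a careful person would: the job done as asked, in the order asked, and still so for the second after the job is handed in, with the robot touching nothing.
It also fails if it takes over 70 s, if anything falls off the work surface, if the arm or the gripper's body presses on something with over 40 N, if the wrist force passes 120 N, or if a joint passes its speed limit or range.

## Working session

There is one attempt and no reset: what is moved stays moved. The work goes in short steps, Python scripts to look and compute and a tool call to move; the robot and the scene stay as the last step left them, time stands still between calls to the robot, and variables do not carry over. Pictures are saved under pics/ and viewed, at most 10 in all, crops included, and the job is handed in when it is done.

Besides the shell and the picture viewer there is one more tool, called after "Call:" as name(argument=value, ...), one argument or row to a line, values as JSON. play_rows: Moves the arm, as the interface text tells. Its arguments: {"type":"object","properties":{"commands":{"type":"array","items":{"type":"number"}},"squeeze":{"type":"number"}},"required":["commands"]}

```bash
mkdir -p pics
cat > h.py <<'E'
import numpy as np, cv2, json
from scipy.spatial.transform import Rotation as R
from station import *
E
python3 - <<'E'
from h import *
print(read_state())
for n in("side","top"):
    c=get_calibration(n);print(n,c); 
    Rm=cv2.Rodrigues(np.array(c['rvec'],float))[0];print(-Rm.T@np.array(c['tvec'],float).ravel(),Rm[2])
    im=capture(n);cv2.imwrite(f'pics/{n}0.png',im)
E
```

```text
{'clock': 0.0, 'qpos': array([ 1.13500965e+00,  3.20303065e-01,  1.56567744e+00, -4.16173985e-06,
        1.25741140e+00, -1.99807637e-02]), 'dq': array([-0.00065175, -0.00043649, -0.00206928,  0.00191226,  0.00212436,
        0.00093971]), 'effort': array([-2.61079691e-05, -4.15521741e+01, -2.34157974e+01, -2.99907572e-05,
        8.10621801e-03, -8.43426108e-06]), 'ee_pos': array([0.23204571, 0.52557357, 0.23047647]), 'tool_rot': array([ 2.06407756e-01,  9.78465650e-01, -8.76814181e-04, -2.01312409e-04]), 'wrist_force': array([-0.73283465,  0.54619094, -0.26672312]), 'ft_torque': array([-0.04685578, -0.00233621,  0.04509328]), 'gripper_force': 0.0, 'width': 0.08547260169512688}
side {'mtx': array([[470.99837808,   0.        , 321.24666023],
       [  0.        , 470.99837808, 195.98572421],
       [  0.        ,   0.        ,   1.        ]]), 'k1': -0.14288805919597325, 'rvec': array([ 2.04677696, -0.50397543,  0.28551775]), 'tvec': array([-0.42442955,  0.25752444,  0.98871073])}
[ 0.04264675 -0.842144    0.71622826] [ 0.39854999  0.76849657 -0.50057061]
top {'mtx': array([[442.18018028,   0.        , 320.57358135],
       [  0.        , 442.18018028, 196.51314628],
       [  0.        ,   0.        ,   1.        ]]), 'k1': -0.06792835952439788, 'rvec': array([ 2.18599883, -2.13353679,  0.09246677]), 'tvec': array([0.08320683, 0.53386157, 1.33901992])}
[0.39099095 0.07019325 1.38820204] [ 0.10289313  0.01898174 -0.99451129]
```

View pics/side0.png

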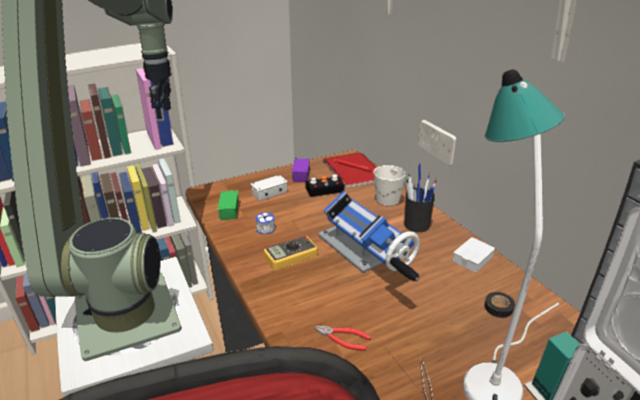

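View pics/top0.png

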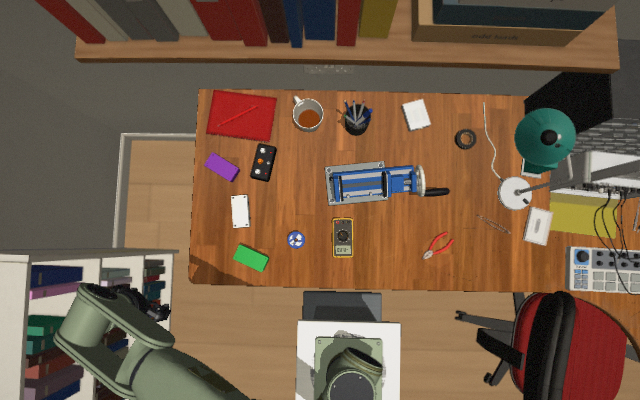

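The side view shows the silver box at (269,187), the vice at (365,230) and the handle at (405,268). The top view shows the box at (240,211), the vice at (370,183) and the handle at (437,191). I'll enlarge these.

Run:
```python
from h import *
t=cv2.imread('pics/top0.png');s=cv2.imread('pics/side0.png')
C=np.zeros((600,800,3),np.uint8)
def put(im,x,y,w,h,k,X,Y):
    a=cv2.resize(im[y:y+h,x:x+w],None,fx=k,fy=k,interpolation=cv2.INTER_CUBIC)
    C[Y:Y+h*k,X:X+w*k]=a
    for u in range(-(-x//10)*10,x+w,10):
        cv2.line(C,(X+(u-x)*k,Y),(X+(u-x)*k,Y+(8 if u%50 else 16)),(0,255,255),1)
    for v in range(-(-y//10)*10,y+h,10):
        cv2.line(C,(X,Y+(v-y)*k),(X+(8 if v%50 else 16),Y+(v-y)*k),(0,255,255),1)
put(t,320,155,132,55,5,0,0)      # top vice
put(t,225,188,28,45,5,660,0)
put(s,315,185,110,62,5,0,278) # side vice
put(s,245,170,48,35,5,555,278)
put(s,375,225,48,60,4,555,0+455-2-0) if 0 else None
cv2.imwrite('pics/c1.png',C)
```

```text
(no output)
```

View pics/c1.png

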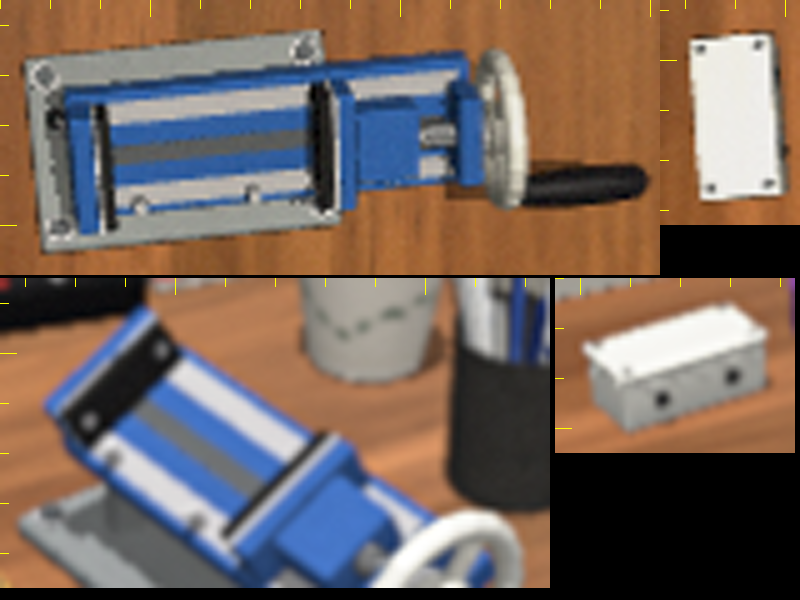

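The crops show the vice with the jaws open, stop pins at crop (140,203) and (252,192), the handle pointing down-slope and outwards, and the box lid corners clearly. Next I'll fit models to these clicks.

```bash
cat >> h.py <<'E'
CAL={n:get_calibration(n) for n in("side","top")}
def proj(P,n):
    c=CAL[n]; 
    return cv2.projectPoints(np.atleast_2d(P).astype(float),np.array(c['rvec'],float),np.array(c['tvec'],float),np.array(c['mtx']),np.array([c['k1'],0,0,0.]))[0][:,0]
def vframe(p):
    x,y,z,yaw,t=p[:5]
    # bed: x up the slope (away), z leans to robot
    return R.from_euler('z',yaw)*R.from_euler('y',-t), np.array([x,y,z])
def vpt(p,P):
    r,o=vframe(p); return r.apply(np.atleast_2d(P)/1000.)+o
def hand(q,y=-231): return np.array([38*np.cos(q),y,16-38*np.sin(q)])
E
cat > fit.py <<'E'
from h import *
from scipy.optimize import least_squares
T=lambda X,Y:(X/5+320-.4,Y/5+155-.4)
S=lambda X,Y:(X/5+315-.4,(Y-278)/5+185-.4)
J=lambda x,z:('j',x,z)
obs=[("top",T(140,203),(-30,34,14)),("top",T(252,192),(-30,-34,14)),
("top",T(80,234),(-37,73,31)),("top",T(68,105),(37,73,31)),
("top",T(97,105),(37,50,31)),("top",T(107,228),(-37,50,31)),
("top",T(503,128),(0,-182,16)),
("top",T(643,181),'h'),
("side",S(113,459),(-30,34,14)),("side",S(197,521),(-30,-34,14)),
("side",S(145,307),(37,73,31)),("side",S(47,402),(-37,73,31)),
("side",S(162,322),(37,50,31)),("side",S(62,412),(-37,50,31)),
("side",(403,250),(0,-182,16)),("side",(416,277),'h'),
("top",T(335,80),'j+'),("top",T(335,208),'j-'),("side",S(335,434),'j+'),("side",S(228,533),'j-')]
def res(p):
    o=[]
    for n,uv,P in obs:
        if P=='h':P=hand(p[6],-260)
        elif P=='j+':P=(37,p[5]*100,31)
        elif P=='j-':P=(-37,p[5]*100,31)
        o+=list(proj(vpt(p,P),n)[0]-uv)
    return np.array(o)
b=None
for q0 in np.arange(0,6.3,.8):
    s=least_squares(res,[.5,0,.08,.1,.5,-.75,q0],loss='soft_l1')
    if b is None or s.cost<b.cost:b=s
p=b.x;print(b.cost,p.round(4),'tilt',np.degrees(p[4]),'q from gap',(136-(50-p[5]*100))/1.59)
for o,r in zip(obs,res(p).reshape(-1,2)):print(o[0],o[2],r.round(1))
np.save('vice.npy',p)
B=lambda X,Y:((X-660)/5+225-.4,Y/5+188-.4)
D=lambda X,Y:((X-555)/5+245-.4,(Y-278)/5+170-.4)
bo=[("top",B(690,37),(50,25,40)),("top",B(773,33),(50,-25,40)),("top",B(785,195),(-50,-25,40)),("top",B(700,200),(-50,25,40)),
("side",D(585,345),(-50,25,40)),("side",D(625,382),(-50,-25,40)),("side",D(767,328),(50,-25,40)),("side",D(728,303),(50,25,40)),
("side",D(630,432),(-50,-25,0)),("side",D(768,385),(50,-25,0))]
def rb(v):
    r=R.from_euler('z',v[2])
    return np.concatenate([proj(r.apply(np.array(P)/1000)+[v[0],v[1],0],n)[0]-uv for n,uv,P in bo])
s=least_squares(rb,[.6,.3,0],loss='soft_l1');print('box',s.x,s.cost,rb(s.x).round(1))
np.save('box.npy',s.x)
t=cv2.imread('pics/top0.png');sd=cv2.imread('pics/side0.png')
C=np.zeros((600,800,3),np.uint8)
L=[]
def rect(x,y0,y1,z):return [((-x,y0,z),(x,y0,z)),((x,y0,z),(x,y1,z)),((x,y1,z),(-x,y1,z)),((-x,y1,z),(-x,y0,z))]
L+=rect(40,-166,74,0)+rect(37,50,73,31)+rect(37,p[5]*100,p[5]*100-60,31)
a=np.linspace(0,2*np.pi,25);c=[(48*np.cos(k),-186,16-48*np.sin(k)) for k in a];L+=list(zip(c[:-1],c[1:]))
L+=[(hand(p[6],-186),hand(p[6],-262))]+[((-30,s_,0),(-30,s_,14)) for s_ in(34,-34)]
def show(im,n,x,y,w,h,k,X,Y):
    C[Y:Y+h*k,X:X+w*k]=cv2.resize(im[y:y+h,x:x+w],None,fx=k,fy=k,interpolation=cv2.INTER_CUBIC)
    for A in L:
        q=((proj(vpt(p,A),n)-[x,y]+.5)*k+[X,Y]).astype(int)
        cv2.line(C,tuple(map(int,q[0])),tuple(map(int,q[1])),(0,255,0),1)
show(t,'top',318,150,133,62,5,0,0)
show(sd,'side',315,185,110,100,3,0,300)
sd2=sd[225:285,375:423];C[310:310+240,340:340+192]=cv2.resize(sd2,None,fx=4,fy=4,interpolation=cv2.INTER_CUBIC)
cv2.imwrite('pics/c2.png',C)
E
python3 fit.py
```

```text
19.09621754270068 [ 0.5677 -0.0142  0.0846  0.1091  0.4948 -0.7867  3.6927] tilt 28.350674697980256 q from gap 4.613207267067273
top (-30, 34, 14) [-0.3  0.2]
top (-30, -34, 14) [0.1 0.5]
top (-37, 73, 31) [-0.9 -0.5]
top (37, 73, 31) [-0.3  1.7]
top (37, 50, 31) [1.8 1. ]
top (-37, 50, 31) [1.5 0.1]
top (0, -182, 16) [-0.4 -0.1]
top h [-0.5 -0.3]
side (-30, 34, 14) [-0.4 -3. ]
side (-30, -34, 14) [-0.6 -2.6]
side (37, 73, 31) [ 0.9 -0.9]
side (-37, 73, 31) [-0.7 -0.6]
side (37, 50, 31) [ 2.9 -0.2]
side (-37, 50, 31) [1.5 1.4]
side (0, -182, 16) [0.8 2.3]
side h [-0.  -0.1]
top j+ [-1.2  2.3]
top j- [-0.5  0.4]
side j+ [1.5 0.1]
side j- [0.1 1.8]
box [0.48031094 0.34394838 0.12032353] 3.721640977870868 [-0.4  0.5 -0.9 -0.2 -0.8 -0.3  0.   0.3  0.1  0.5 -0.2 -0.3  0.6  1.3
  0.2  0.1 -0.2  1.4  0.9  1.4]
```

View pics/c2.png

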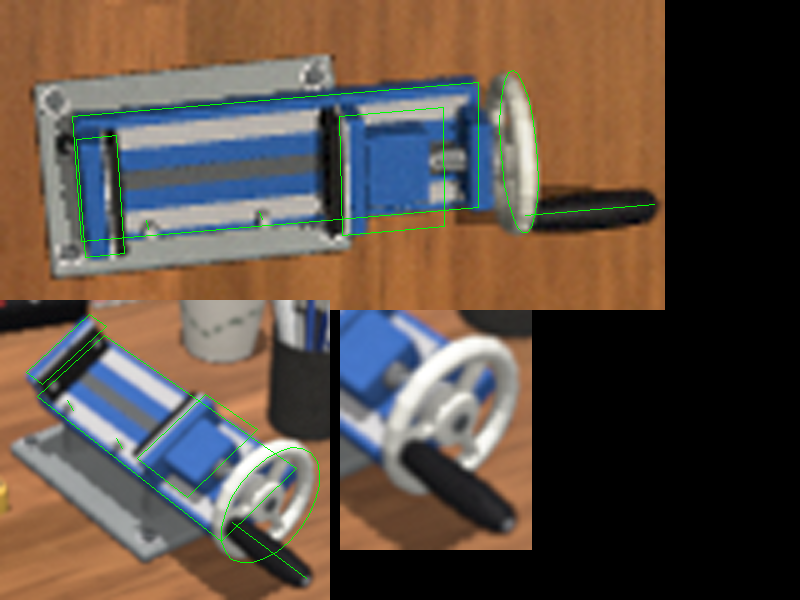

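The wheel and pads show my jaw-face clicks were taken on the wrong edges (the black band is the pad's top). Refitting with corrected clicks.

```bash
python3 - <<'E'
s=open('fit.py').read()
for a,b in [('T(97,105)','T(107,104)'),('T(107,228)','T(116,229)'),('T(335,80)','T(318,83)'),('T(335,208)','T(326,207)'),
('S(335,434)','S(326,433)'),('S(228,533)','S(222,531)'),('S(162,322),(37,50,31)','S(182,356),(37,50,0)'),('S(62,412),(-37,50,31)','S(93,447),(-37,50,0)'),
('(403,250),(0','(402.6,250.3),(0'),
('("top",T(335','("top",T(335'),
('obs=[','obs=[("top",(413.2,165.2),(40,-166,0)),("top",(332.2,172),(40,74,0)),'),
("(0,-182,16)","(0,-186,16)")]: s=s.replace(a,b)
s=s.replace("loss='soft_l1')\n    if","loss='soft_l1',f_scale=.7)\n    if")
open('fit.py','w').write(s)
E
sed -i 's/c2.png/c3.png/' fit.py; python3 fit.py
```

```text
15.661689100157218 [ 0.5683 -0.0145  0.084   0.1078  0.4965 -0.7237  3.7071] tilt 28.447773291448474 q from gap 8.574566837217873
top (40, -166, 0) [0.1 0.6]
top (40, 74, 0) [-0.2  0.6]
top (-30, 34, 14) [-0.3  0. ]
top (-30, -34, 14) [0.2 0.3]
top (-37, 73, 31) [-0.9 -0.7]
top (37, 73, 31) [-0.2  1.5]
top (37, 50, 31) [-0.1  1.1]
top (-37, 50, 31) [-0.3 -0.3]
top (0, -186, 16) [ 1.  -0.3]
top h [-0.5 -0.4]
side (-30, 34, 14) [-0.1 -2.8]
side (-30, -34, 14) [-0.4 -2.4]
side (37, 73, 31) [ 1.1 -0.7]
side (-37, 73, 31) [-0.4 -0.5]
side (37, 50, 0) [3.5 0.8]
side (-37, 50, 0) [0.3 2. ]
side (0, -186, 16) [2.7 3.2]
side h [ 0.1 -0. ]
top j+ [0.1 1.7]
top j- [-0.8  0.6]
side j+ [ 1.7 -0.7]
side j- [-0.1  1.1]
box [0.48031094 0.34394838 0.12032353] 3.721640977870868 [-0.4  0.5 -0.9 -0.2 -0.8 -0.3  0.   0.3  0.1  0.5 -0.2 -0.3  0.6  1.3
  0.2  0.1 -0.2  1.4  0.9  1.4]
```

View pics/c3.png

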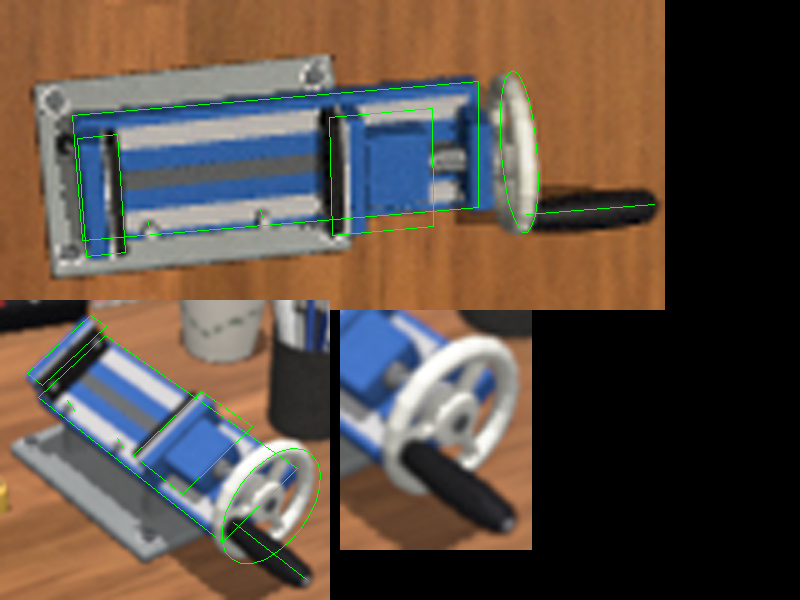

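The fit is good enough to start: box at (0.480, 0.344) with yaw 6.9°, bed tilt about 28.5°. I'll pick the box first and refine the vice pose later.

```bash
cat >> h.py <<'E'
def toolrot(zdir,ydir):
    z=np.array(zdir,float);z/=np.linalg.norm(z);y=np.array(ydir,float);y-=z*(y@z);y/=np.linalg.norm(y)
    return R.from_matrix(np.c_[np.cross(y,z),y,z])
def plan(tg,start=None):
    """tg: list of (pos,Rot); prints shift cm & rotvec of each call"""
    s=read_state(); p,r=(s['ee_pos'],R.from_quat(s['tool_rot'])) if start is None else start
    for P,Q in tg:
        d=r.inv().apply(np.array(P)-p)*100; w=(r.inv()*Q).as_rotvec()
        print('shift',d.round(2),'turn',w.round(3),'| %.0fmm %.0fdeg'%(np.linalg.norm(d)*10,np.degrees(np.linalg.norm(w))))
        p,r=np.array(P),Q
E
python3 - <<'E'
from h import *
b=np.load('box.npy');Q=toolrot([0,0,-1],[-np.sin(b[2]),np.cos(b[2]),0])
s=read_state();p0=s['ee_pos'];A=np.array([b[0],b[1],.13])
mid=(p0+A)/2
plan([(mid,Q),(A,Q),([b[0],b[1],.005],Q)])
E
```

```text
shift [-15.02  -3.29   5.03] turn [-0.002 -0.    -0.536] | 162mm 31deg
shift [-11.23 -10.51   5.03] turn [0. 0. 0.] | 162mm 0deg
shift [ 0.   0.  12.5] turn [0. 0. 0.] | 125mm 0deg
```

Call:
play_rows(
  commands=[100, -15, -3.3, 5, 0, 0, -0.536, 100, -15, -3.3, 5, 0, 0, -0.536, 100, -15, -3.3, 5, 0, 0, -0.536, 100, -15, -3.3, 5, 0, 0, -0.536, 100, -15, -3.3, 5, 0, 0, -0.536],
  squeeze=50,
)

```text
clock: 0.52
ee_pos: [0.3591, 0.4309, 0.1786]
tool_rot: [-0.061, 0.998, -0.003, -0.001]
wrist_force: [-0.2, 0.5, -0.1]
width: 0.0854
gripper_force: 0.0
```

Call:
play_rows(
  commands=[100, -11.2, -10.5, 5, 0, 0, 0, 100, -11.2, -10.5, 5, 0, 0, 0, 100, -11.2, -10.5, 5, 0, 0, 0, 100, -11.2, -10.5, 5, 0, 0, 0, 100, -11.2, -10.5, 5, 0, 0, 0],
)

```text
clock: 0.93
ee_pos: [0.4832, 0.34, 0.1284]
tool_rot: [-0.058, 0.998, -0.002, -0.001]
wrist_force: [-0.1, -0.1, -0.2]
width: 0.0855
gripper_force: 0.0
```

Run:
```python
from h import *
b=np.load('box.npy');Q=toolrot([0,0,-1],[-np.sin(b[2]),np.cos(b[2]),0])
s=read_state();print(s['clock'],s['ee_pos'],s['qpos'],s['wrist_force'])
plan([([b[0],b[1],.005],Q)])
```

```text
0.9333 [0.48322934 0.33999009 0.12841915] [ 0.59496005  0.42633641  1.6740559  -0.00279148  1.04473376 -1.08966919] [-0.07946524 -0.06457668 -0.17599213]
shift [ 0.22  0.47 12.34] turn [-0.004 -0.002 -0.005] | 124mm 0deg
```

Call:
play_rows(
  commands=[100, 0, 0, 2, 0, 0, 0, 100, 0, 0, 4, 0, 0, 0, 100, 0, 0, 6, 0, 0, 0, 100, 0, 0, 6, 0, 0, 0, 100, 0, 0, 6, 0, 0, 0],
)

```text
clock: 1.35
ee_pos: [0.4791, 0.3442, 0.0705]
tool_rot: [-0.06, 0.998, -0.001, -0.001]
wrist_force: [0.8, 1.0, 0.6]
width: 0.0853
gripper_force: 0.0
```

Run:
```python
from h import *
b=np.load('box.npy');Q=toolrot([0,0,-1],[-np.sin(b[2]),np.cos(b[2]),0])
s=read_state();print(s['clock'],s['ee_pos'],s['dq'])
plan([([b[0],b[1],.005],Q)])
```

```text
1.35 [0.47905029 0.34417549 0.07049226] [ 0.00134658 -0.03009879 -0.04066785 -0.0016256  -0.00072911 -0.00086522]
shift [-0.14 -0.03  6.55] turn [-0.001 -0.003  0.   ] | 66mm 0deg
```

Settled on target. Descend, close and lift.

Call:
play_rows(
  commands=[100, 0, 0, 2.5, 0, 0, 0, 100, -0.1, 0, 5, 0, 0, 0, 100, -0.1, 0, 6.5, 0, 0, 0, 100, -0.1, 0, 6.5, 0, 0, 0, 100, -0.1, 0, 6.5, 0, 0, 0],
)

```text
clock: 1.77
ee_pos: [0.4813, 0.3451, 0.0072]
tool_rot: [-0.06, 0.998, 0.0, 0.0]
wrist_force: [0.5, -0.0, 0.7]
width: 0.0855
gripper_force: 0.0
```

Call:
play_rows(
  commands=[30, 0, 0, 0, 0, 0, 0, 30, 0, 0, 0, 0, 0, 0, 30, 0, 0, 0, 0, 0, 0, 30, 0, 0, 0, 0, 0, 0, 30, 0, 0, 0, 0, 0, 0],
)

```text
clock: 2.18
ee_pos: [0.4818, 0.3451, 0.0081]
tool_rot: [-0.06, 0.998, 0.001, 0.001]
wrist_force: [-0.6, -1.1, 5.2]
width: 0.0493
gripper_force: 54.1
```

Call:
play_rows(
  commands=[30, 0, 0, 0, 0, 0, 0, 30, 0, 0, 0, 0, 0, 0, 30, 0, 0, 0, 0, 0, 0, 30, 0, 0, 0, 0, 0, 0, 30, 0, 0, 0, 0, 0, 0],
)

```text
clock: 2.6
ee_pos: [0.4819, 0.3451, 0.0081]
tool_rot: [-0.06, 0.998, 0.001, 0.001]
wrist_force: [-0.4, 0.8, 5.2]
width: 0.0494
gripper_force: 54.1
```

```bash
cat >> h.py <<'E'
def bedtool(p): # tool z=-bed z, tool y=bed x
    r,_=vframe(p); return toolrot(-r.apply([0,0,1]),r.apply([1,0,0]))
E
python3 - <<'E'
from h import *
from scipy.spatial.transform import Slerp
p=np.load('vice.npy')
s=read_state();P0=s['ee_pos'];Q0=R.from_quat(s['tool_rot'])
Qt=bedtool(p);Pt=vpt(p,(1,-6,8+80))[0]
Pl=P0+[0,0,.19];print(Pt)
sl=Slerp([0,1],R.concatenate([Q0,Qt]))
w=(Q0.inv()*Qt).magnitude();print(np.degrees(w))
plan([(Pl,Q0)]+[(Pl+(Pt-Pl)*f+[0,0,.04*(f<.9)],sl(f)) for f in(1/3,2/3,1)])
E
```

```text
[ 0.52812222 -0.02488184  0.16188818]
94.07460524184998
shift [ -0.05   0.03 -19.  ] turn [0. 0. 0.] | 190mm 0deg
shift [ -0.06 -12.43  -2.81] turn [-0.128 -0.13   0.516] | 127mm 31deg
shift [ -6.13 -10.88   0.07] turn [-0.128 -0.13   0.516] | 125mm 31deg
shift [-10.33  -7.76   3.81] turn [-0.128 -0.13   0.516] | 135mm 31deg
```

Call:
play_rows(
  commands=[30, 0, 0, -3, 0, 0, 0, 30, 0, 0, -7, 0, 0, 0, 30, 0, 0, -11, 0, 0, 0, 30, 0, 0, -15, 0, 0, 0, 30, 0, 0, -19, 0, 0, 0],
)

```text
clock: 3.02
ee_pos: [0.4802, 0.3441, 0.1983]
tool_rot: [-0.06, 0.998, -0.0, -0.0]
wrist_force: [1.4, 0.5, -3.0]
width: 0.0494
gripper_force: 53.3
```

Call:
play_rows(
  commands=[30, 0, -2.5, -0.6, -0.026, -0.026, 0.103, 30, 0, -5, -1.1, -0.051, -0.052, 0.206, 30, 0, -7.5, -1.7, -0.077, -0.078, 0.31, 30, 0, -10, -2.2, -0.102, -0.104, 0.413, 30, 0, -12.4, -2.8, -0.128, -0.13, 0.516],
)

```text
clock: 3.43
ee_pos: [0.495, 0.2199, 0.2244]
tool_rot: [0.199, 0.976, 0.067, 0.06]
wrist_force: [-0.1, -0.8, -2.5]
width: 0.0491
gripper_force: 53.5
```

Call:
play_rows(
  commands=[30, -1.2, -2.2, 0, -0.026, -0.026, 0.103, 30, -2.5, -4.4, 0, -0.051, -0.052, 0.206, 30, -3.7, -6.5, 0, -0.077, -0.078, 0.31, 30, -4.9, -8.7, 0, -0.102, -0.104, 0.413, 30, -6.1, -10.9, 0, -0.128, -0.13, 0.516],
)

```text
clock: 3.85
ee_pos: [0.5098, 0.0965, 0.2129]
tool_rot: [0.441, 0.881, 0.129, 0.116]
wrist_force: [0.7, 0.3, -3.1]
width: 0.0492
gripper_force: 53.5
```

Call:
play_rows(
  commands=[30, -2.1, -1.6, 0.8, -0.026, -0.026, 0.103, 30, -4.1, -3.1, 1.5, -0.051, -0.052, 0.206, 30, -6.2, -4.7, 2.3, -0.077, -0.078, 0.31, 30, -8.3, -6.2, 3, -0.102, -0.104, 0.413, 30, -10.3, -7.8, 3.8, -0.128, -0.13, 0.516],
)

```text
clock: 4.27
ee_pos: [0.5247, -0.0267, 0.1609]
tool_rot: [0.65, 0.72, 0.182, 0.164]
wrist_force: [-0.1, 1.2, -2.6]
width: 0.0495
gripper_force: 53.5
```

Call:
play_rows(
  commands=[30, 0, 0, 0, 0, 0, 0, 30, 0, 0, 0, 0, 0, 0, 30, 0, 0, 0, 0, 0, 0, 30, 0, 0, 0, 0, 0, 0, 30, 0, 0, 0, 0, 0, 0],
)

```text
clock: 4.68
ee_pos: [0.5259, -0.0247, 0.1619]
tool_rot: [0.647, 0.722, 0.182, 0.164]
wrist_force: [0.9, -0.5, -3.1]
width: 0.0493
gripper_force: 53.4
```

Run:
```python
from h import *
p=np.load('vice.npy')
s=read_state();print(s)
sd=capture('side');t=capture('top');cv2.imwrite('pics/side1.png',sd);cv2.imwrite('pics/top1.png',t)
C=np.zeros((600,800,3),np.uint8)
r,o=s['ee_pos'],R.from_quat(s['tool_rot'])
L=[]
# held box in tool frame: x length, bottom +8 mm
c=[np.array([a*50,b*25,8-h])/1000 for a,b in((1,1),(1,-1),(-1,-1),(-1,1)) for h in(0,40)]
W=o.apply(c)+r
def show(im,n,x,y,w,h,k,X,Y):
    C[Y:Y+h*k,X:X+w*k]=cv2.resize(im[y:y+h,x:x+w],None,fx=k,fy=k,interpolation=cv2.INTER_CUBIC)
    for q in ((proj(W,n)-[x,y]+.5)*k+[X,Y]): cv2.circle(C,tuple(map(int,q)),2,(0,255,0),-1)
    for u in range(-(-x//10)*10,x+w,10): cv2.line(C,(X+(u-x)*k,Y),(X+(u-x)*k,Y+8),(0,255,255),1)
    for v in range(-(-y//10)*10,y+h,10): cv2.line(C,(X,Y+(v-y)*k),(X+8,Y+(v-y)*k),(0,255,255),1)
show(sd,'side',305,180,130,110,5,0,0)
cv2.imwrite('pics/c4.png',C[:550,:650])
```

```text
{'clock': 4.6833, 'qpos': array([-0.13890997,  0.12343116,  2.13942396,  0.29228281,  0.4130889 ,
       -0.48899292]), 'dq': array([ 0.00228013,  0.00174981,  0.00373656,  0.00144912, -0.00348738,
        0.00083953]), 'effort': array([-1.64201511e-01, -2.87327993e+01, -2.14480108e+01,  4.44755321e-01,
       -2.10726723e+00,  6.94418632e-04]), 'ee_pos': array([ 0.52585933, -0.0247327 ,  0.16185942]), 'tool_rot': array([0.64704039, 0.72218397, 0.1817652 , 0.1635557 ]), 'wrist_force': array([ 0.92076991, -0.47716752, -3.06076717]), 'ft_torque': array([-0.04385799,  0.46659031,  0.01536275]), 'gripper_force': 53.38145613670349, 'width': 0.04928029343926336}
```

View pics/c4.png

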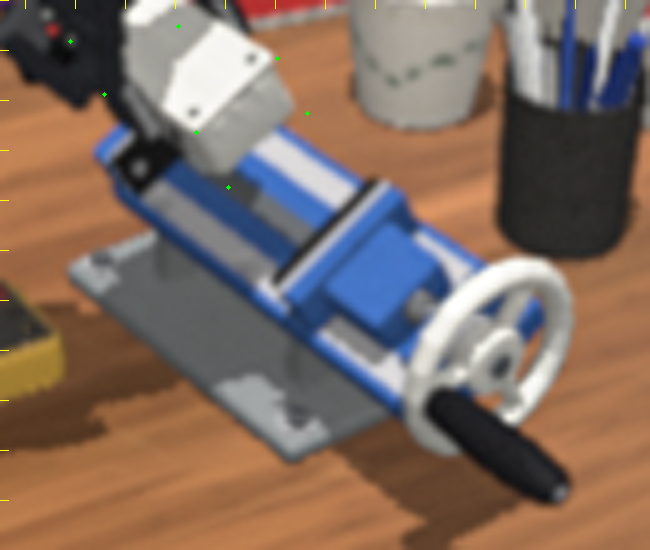

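The held box matches its predicted position to about 1 px, so robot and camera agree. The wheel rim is centred at y=-179 and my pin clicks were mid-pin, so I'll refit with those.

```bash
sed -i 's/(0,-186,16)/(0,-179,16)/g; s/"side",S(113,459),(-30,34,14)/"side",S(113,459),(-30,34,7)/; s/S(197,521),(-30,-34,14)/S(197,521),(-30,-34,7)/; s/T(503,128)/T(501,128)/; s/(402.6,250.3)/(402.4,250.8)/; s/(416,277)/(415.6,277.6)/; s/-260)/-262)/; s/S(326,433)/(379.2,216)/; s/S(222,531)/(359.2,236.2)/; s/pics\/c3/pics\/c5/' fit.py; python3 fit.py
```

```text
11.619391269458486 [ 0.5677 -0.0144  0.0839  0.1065  0.4824 -0.7336  3.682 ] tilt 27.637452874277642 q from gap 7.947985621803739
top (40, -166, 0) [0.  0.8]
top (40, 74, 0) [-0.2  0.7]
top (-30, 34, 14) [-0.3  0.2]
top (-30, -34, 14) [0.1 0.5]
top (-37, 73, 31) [-0.9 -0.6]
top (37, 73, 31) [-0.3  1.5]
top (37, 50, 31) [-0.1  1. ]
top (-37, 50, 31) [-0.3 -0.2]
top (0, -179, 16) [-1.  0.]
top h [ 0.1 -0.2]
side (-30, 34, 7) [ 0.7 -1.1]
side (-30, -34, 7) [ 0.4 -0.8]
side (37, 73, 31) [ 1.2 -0.6]
side (-37, 73, 31) [-0.5 -0.6]
side (37, 50, 0) [3.4 1. ]
side (-37, 50, 0) [0.1 1.9]
side (0, -179, 16) [0.5 1.2]
side h [0.9 0.2]
top j+ [0.4 1.7]
top j- [-0.5  0.7]
side j+ [ 2.6 -0.8]
side j- [-0.3  0.2]
box [0.48031094 0.34394838 0.12032353] 3.721640977870868 [-0.4  0.5 -0.9 -0.2 -0.8 -0.3  0.   0.3  0.1  0.5 -0.2 -0.3  0.6  1.3
  0.2  0.1 -0.2  1.4  0.9  1.4]
```

```bash
sed 's/loss=.soft_l1.,f_scale=.7/loss="linear"/; s/^np.save.*//; s/c5.png/x.png/' fit.py > fit2.py; sed -n 1,40p <(python3 fit2.py) | grep -v box
python3 - <<'E'
src=open('fit2.py').read().split("B=lambda")[0]
import re
for t in np.radians([22,24,26,28,30]) if 0 else []:pass
exec(src.split("b=None")[0])
for t in (22,24,26,28,30):
    f=lambda v:res(np.r_[v[:4],np.radians(t),v[4:]])
    s=least_squares(f,[.5677,-.0144,.084,.106,-.73,3.68]);print(t,s.cost,s.x.round(4))
E
```

```text
20.541018598386945 [ 0.5674 -0.0141  0.0843  0.1089  0.4867 -0.7291  3.6673] tilt 27.886918341207995 q from gap 8.233603315366407
top (40, -166, 0) [-0.1  0.8]
top (40, 74, 0) [-0.3  0.9]
top (-30, 34, 14) [-0.4  0.3]
top (-30, -34, 14) [0.  0.6]
top (-37, 73, 31) [-1.  -0.4]
top (37, 73, 31) [-0.4  1.7]
top (37, 50, 31) [-0.2  1.2]
top (-37, 50, 31) [-0.4 -0.1]
top (0, -179, 16) [-1.1  0. ]
top h [-0.  -0.3]
side (-30, 34, 7) [ 0.6 -1.3]
side (-30, -34, 7) [ 0.2 -0.9]
side (37, 73, 31) [ 0.9 -0.8]
side (-37, 73, 31) [-0.8 -0.7]
side (37, 50, 0) [3.1 0.8]
side (-37, 50, 0) [-0.1  1.8]
side (0, -179, 16) [0.4 0.9]
side h [0.9 0.2]
top j+ [0.1 1.8]
top j- [-0.7  0.8]
side j+ [ 2.2 -1.1]
side j- [-0.5 -0. ]
  0.2  0.1 -0.2  1.4  0.9  1.4]
22 26.96589268665551 [ 0.5657 -0.0145  0.0831  0.111  -0.7238  3.5733]
24 23.356805628924423 [ 0.5663 -0.0144  0.0835  0.1103 -0.7257  3.6053]
26 21.20861002195372 [ 0.5669 -0.0142  0.0839  0.1096 -0.7275  3.6372]
28 20.54343239233261 [ 0.5675 -0.0141  0.0843  0.1089 -0.7292  3.6691]
30 21.390135897029392 [ 0.568  -0.0139  0.0847  0.1083 -0.7309  3.701 ]
```

Run:
```python
from h import *
p=np.array([.5674,-.0141,.0843,.1075,.485,-.72,9.95]);np.save('vice.npy',p)
Q=bedtool(p)
plan([(vpt(p,(4,-8,50))[0],Q),(vpt(p,(4,-8,17))[0],Q)])
r,o=vframe(p);print(r.inv().apply(read_state()['ee_pos']-o)*1000)
```

```text
shift [-0.19  0.53  3.83] turn [0.009 0.    0.002] | 39mm 1deg
shift [ 0.  -0.   3.3] turn [0. 0. 0.] | 33mm 0deg
[-1.63318106 -6.13335941 88.26721585]
```

Call:
play_rows(
  commands=[30, 0, 0.2, 1, 0.005, 0, 0, 30, -0.1, 0.4, 2, 0.009, 0, 0, 30, -0.2, 0.5, 3, 0.009, 0, 0, 30, -0.2, 0.5, 3.8, 0.009, 0, 0, 30, -0.2, 0.5, 3.8, 0.009, 0, 0],
)

```text
clock: 5.2
ee_pos: [0.5477, -0.0248, 0.1275]
tool_rot: [0.649, 0.723, 0.177, 0.159]
wrist_force: [-0.2, -0.6, -2.2]
width: 0.0494
gripper_force: 53.5
```

Call:
play_rows(
  commands=[30, 0, 0, 0.7, 0, 0, 0, 30, 0, 0, 1.5, 0, 0, 0, 30, 0, 0, 2.3, 0, 0, 0, 30, 0, 0, 3, 0, 0, 0, 30, 0, 0, 3, 0, 0, 0],
)

```text
clock: 5.62
ee_pos: [0.5616, -0.0234, 0.1018]
tool_rot: [0.649, 0.723, 0.177, 0.159]
wrist_force: [0.1, -0.1, -3.7]
width: 0.0493
gripper_force: 53.5
```

```bash
cat >> h.py <<'E'
def bs():
    p=np.load('vice.npy');r,o=vframe(p);s=read_state()
    print(s['clock'],'bed mm',(r.inv().apply(s['ee_pos']-o)*1000).round(1),'F bed',r.inv().apply(s['wrist_force']).round(1),'M bed',r.inv().apply(s['ft_torque']).round(2),'w',s['width'],s['gripper_force'])
E
python3 -c "
from h import *
bs()"
```

```text
5.6167 bed mm [ 2.2 -8.6 18.6] F bed [-1.7 -0.1 -3.3] M bed [-0.02  0.45 -0.02] w 0.04925334208213535 53.48458707332611
```

Free so far. Now I'll lower slowly to find contact.

Call:
play_rows(
  commands=[30, 0, 0.1, 0.2, 0, 0, 0, 30, 0, 0.1, 0.4, 0, 0, 0, 30, 0, 0.1, 0.6, 0, 0, 0, 30, 0, 0.1, 0.6, 0, 0, 0, 30, 0, 0.1, 0.6, 0, 0, 0],
)

```text
clock: 6.03
ee_pos: [0.5654, -0.0232, 0.0987]
tool_rot: [0.648, 0.723, 0.178, 0.16]
wrist_force: [0.1, -0.6, -2.6]
width: 0.0495
gripper_force: 53.5
```

Call:
play_rows(
  commands=[30, 0, 0, 0.1, 0, 0, 0, 30, 0, 0, 0.2, 0, 0, 0, 30, 0, 0, 0.3, 0, 0, 0, 30, 0, 0, 0.3, 0, 0, 0, 30, 0, 0, 0.3, 0, 0, 0],
)

```text
clock: 6.45
ee_pos: [0.5667, -0.0231, 0.0967]
tool_rot: [0.648, 0.722, 0.178, 0.161]
wrist_force: [-5.1, -1.0, 5.1]
width: 0.0492
gripper_force: 54.5
```

```bash
python3 -c "
from h import *
bs()"
```

```text
6.45 bed mm [ 4.3 -8.9 11.8] F bed [-2.2 -0.4  6.9] M bed [0.11 0.5  0.04] w 0.04919154397341901 54.53060209751129
```

Call:
play_rows(
  commands=[30, 0, -0.1, 0, 0, 0, 0, 30, 0, -0.2, 0, 0, 0, 0, 30, 0, -0.3, 0, 0, 0, 0, 30, 0, -0.3, 0, 0, 0, 0, 30, 0, -0.3, 0, 0, 0, 0],
)

```text
clock: 6.87
ee_pos: [0.5656, -0.0235, 0.096]
tool_rot: [0.648, 0.722, 0.179, 0.162]
wrist_force: [-1.3, 0.6, 6.0]
width: 0.0496
gripper_force: 54.4
```

```bash
python3 -c "
from h import *
bs()"
```

```text
6.8667 bed mm [ 3.  -9.2 11.6] F bed [1.7 0.7 5.9] M bed [ 0.4  -0.31 -0.08] w 0.04956559618974088 54.422078132629395
```

Call:
play_rows(
  commands=[30, 0, -0.1, 0, 0, 0, 0, 30, 0, -0.2, 0, 0, 0, 0, 30, 0, -0.3, 0, 0, 0, 0, 30, 0, -0.3, 0, 0, 0, 0, 30, 0, -0.3, 0, 0, 0, 0],
)

```text
clock: 7.28
ee_pos: [0.563, -0.024, 0.0945]
tool_rot: [0.648, 0.722, 0.179, 0.162]
wrist_force: [-1.3, -0.1, 5.7]
width: 0.0495
gripper_force: 54.5
```

```bash
python3 -c "
from h import *
bs();t=capture('top');s=capture('side')
C=np.zeros((600,800,3),np.uint8)
C[:330]=cv2.resize(t[145:211,310:470],None,fx=5,fy=5,interpolation=cv2.INTER_CUBIC)
C[330:600,:450]=cv2.resize(s[190:244,315:405],None,fx=5,fy=5,interpolation=cv2.INTER_CUBIC)
cv2.imwrite('pics/c6.png',C)"
```

```text
7.2833 bed mm [-0.1 -9.3 11.5] F bed [1.5 0.1 5.6] M bed [ 0.29 -0.19 -0.13] w 0.04952464989764692 54.45970952510834
```

View pics/c6.png

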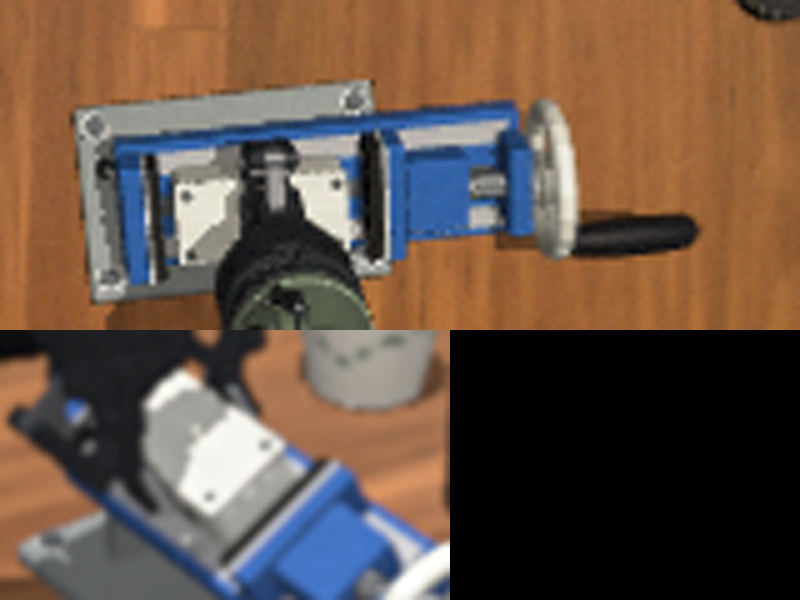

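The box is between the jaws and flat, with gaps at both ends (lid x from 175 to 350, pads at 155 and 365). I'll keep sliding it down to the pins.

Call:
play_rows(
  commands=[30, 0, -0.1, 0, 0, 0, 0, 30, 0, -0.2, 0, 0, 0, 0, 30, 0, -0.3, 0, 0, 0, 0, 30, 0, -0.3, 0, 0, 0, 0, 30, 0, -0.3, 0, 0, 0, 0],
)

```text
clock: 7.8
ee_pos: [0.5611, -0.0242, 0.0934]
tool_rot: [0.648, 0.722, 0.179, 0.163]
wrist_force: [3.1, 1.7, 6.0]
width: 0.0492
gripper_force: 54.1
```

```bash
python3 -c "
from h import *
bs()"
```

```text
7.8 bed mm [-2.3 -9.4 11.4] F bed [5.7 1.3 3.7] M bed [ 0.46 -0.94  0.01] w 0.049208892684660784 54.07378435134888
```

Pin contact felt (5.7 N). Release and back off along the bed normal.

Call:
play_rows(
  commands=[60, 0, 0.05, 0, 0, 0, 0, 80, 0, 0.1, 0, 0, 0, 0, 90, 0, 0.1, 0, 0, 0, 0, 90, 0, 0.1, 0, 0, 0, 0, 90, 0, 0.1, 0, 0, 0, 0],
)

```text
clock: 8.22
ee_pos: [0.5589, -0.0237, 0.0914]
tool_rot: [0.649, 0.723, 0.177, 0.159]
wrist_force: [0.5, -1.2, -0.2]
width: 0.0769
gripper_force: 0.0
```

Call:
play_rows(
  commands=[90, 0, 0, 0, 0, 0, 0, 90, 0, 0, -2, 0, 0, 0, 90, 0, 0, -5, 0, 0, 0, 90, 0, 0, -9, 0, 0, 0, 90, 0, 0, -12, 0, 0, 0],
)

```text
clock: 8.63
ee_pos: [0.5031, -0.0299, 0.1998]
tool_rot: [0.649, 0.723, 0.178, 0.16]
wrist_force: [0.6, -0.4, 0.6]
width: 0.0769
gripper_force: 0.0
```

```bash
cat >> h.py <<'E'
def htool(p,lean=25):
    y=np.array([np.cos(p[3]),np.sin(p[3]),0]);b=np.array([-y[1],y[0],0]);a=np.radians(lean)
    return toolrot(-np.cos(a)*np.array([0,0,1])+np.sin(a)*b,y)
def htcp(p,q,back=0):
    Q=htool(p);return vpt(p,hand(q))[0]+Q.apply([0,0,.019-back]),Q
E
python3 - <<'E'
from h import *
p=np.load('vice.npy');r,o=vframe(p);p[:3]=o+r.apply([-.001,0,.0025]);np.save('vice2.npy',p)
bs()
a=htcp(p,9.95,.13);b=htcp(p,9.95,0)
s=read_state();P0=s['ee_pos'];Q0=R.from_quat(s['tool_rot'])
from scipy.spatial.transform import Slerp
sl=Slerp([0,1],R.concatenate([Q0,a[1]]))
print(a[0],b[0])
plan([((P0+a[0])/2+[0,0,.02],sl(.5)),a,htcp(p,9.95,.02),b])
t=capture('top');sd=capture('side')
cv2.imwrite('pics/top2.png',t);cv2.imwrite('pics/side2.png',sd)
E
```

```text
8.6333 bed mm [ -4.2  -8.8 132.8] F bed [ 0.8 -0.5  0.2] M bed [0.01 0.17 0.03] w 0.07687222290320468 0.0
[ 0.55001316 -0.29550052  0.20232847] [ 0.54411844 -0.24087729  0.08450846]
shift [-13.46   1.78  -1.45] turn [0.238 0.214 0.053] | 137mm 19deg
shift [-13.56   0.78  -0.91] turn [0.238 0.214 0.053] | 136mm 19deg
shift [-0. -0. 11.] turn [0. 0. 0.] | 110mm 0deg
shift [0. 0. 2.] turn [0. 0. 0.] | 20mm 0deg
```

Call:
play_rows(
  commands=[90, -2.7, 0.4, -0.3, 0.048, 0.043, 0.01, 90, -5.4, 0.7, -0.6, 0.095, 0.086, 0.021, 90, -8, 1.1, -0.9, 0.143, 0.128, 0.032, 90, -10.8, 1.4, -1.2, 0.19, 0.171, 0.042, 90, -13.5, 1.8, -1.5, 0.238, 0.214, 0.053],
)

```text
clock: 9.15
ee_pos: [0.5274, -0.1643, 0.2196]
tool_rot: [0.659, 0.734, 0.163, -0.002]
wrist_force: [0.9, 0.8, 0.1]
width: 0.0762
gripper_force: 0.0
```

Call:
play_rows(
  commands=[90, -2.7, 0.2, -0.2, 0.048, 0.043, 0.01, 90, -5.4, 0.3, -0.4, 0.095, 0.086, 0.021, 90, -8.1, 0.5, -0.5, 0.143, 0.128, 0.032, 90, -10.8, 0.6, -0.7, 0.19, 0.171, 0.042, 90, -13.6, 0.8, -0.9, 0.238, 0.214, 0.053],
)

```text
clock: 9.57
ee_pos: [0.5512, -0.2973, 0.1997]
tool_rot: [0.652, 0.726, 0.144, -0.163]
wrist_force: [0.8, 1.4, 0.5]
width: 0.0767
gripper_force: 0.0
```

Call:
play_rows(
  commands=[90, 0, 0, 1, 0, 0, 0, 90, 0, 0, 2, 0, 0, 0, 90, 0, 0, 3, 0, 0, 0, 90, 0, 0, 3, 0, 0, 0, 90, 0, 0, 3, 0, 0, 0],
)

```text
clock: 9.98
ee_pos: [0.5494, -0.2817, 0.1742]
tool_rot: [0.652, 0.727, 0.144, -0.162]
wrist_force: [-0.1, -0.2, 0.7]
width: 0.077
gripper_force: 0.0
```

Run:
```python
from h import *
p=np.load('vice2.npy');s=read_state();print(s['clock'],s['ee_pos'],s['qpos'],s['wrist_force'])
plan([htcp(p,9.95,.025),htcp(p,9.95,0)])
t=capture('top');sd=capture('side')
Pg=s['ee_pos']-R.from_quat(s['tool_rot']).apply([0,0,.019])
H=vpt(p,hand(9.95))
C=np.zeros((600,800,3),np.uint8)
C[:300,:]=cv2.resize(t[155:215,310:470],None,fx=5,fy=5,interpolation=cv2.INTER_CUBIC)
C[300:600,:]=cv2.resize(sd[215:290,300:500],None,fx=4,fy=4,interpolation=cv2.INTER_CUBIC)
for n,x,y,k,Y in(('top',310,155,5,0),('side',300,215,4,300)):
    for A,c in((Pg,(0,0,255)),(H,(0,255,0)),(vpt(p,hand(9.95,-262)),(255,255,0)),(vpt(p,(0,-186,16)),(0,255,255))):
        u=(proj(A,n)[0]-[x,y]+.5)*k; cv2.circle(C,(int(u[0]),int(u[1])+Y),3,c,-1)
cv2.imwrite('pics/c7.png',C)
```

```text
9.9833 [ 0.54936091 -0.28174559  0.17415631] [-0.6513588   0.57366156  1.36849338  0.31183481  1.51396091 -0.82752236] [-0.1128167  -0.23484899  0.74120395]
shift [-0.06 -0.08  7.37] turn [-0.001 -0.001  0.001] | 74mm 0deg
shift [-0.   0.   2.5] turn [0. 0. 0.] | 25mm 0deg
```

View pics/c7.png

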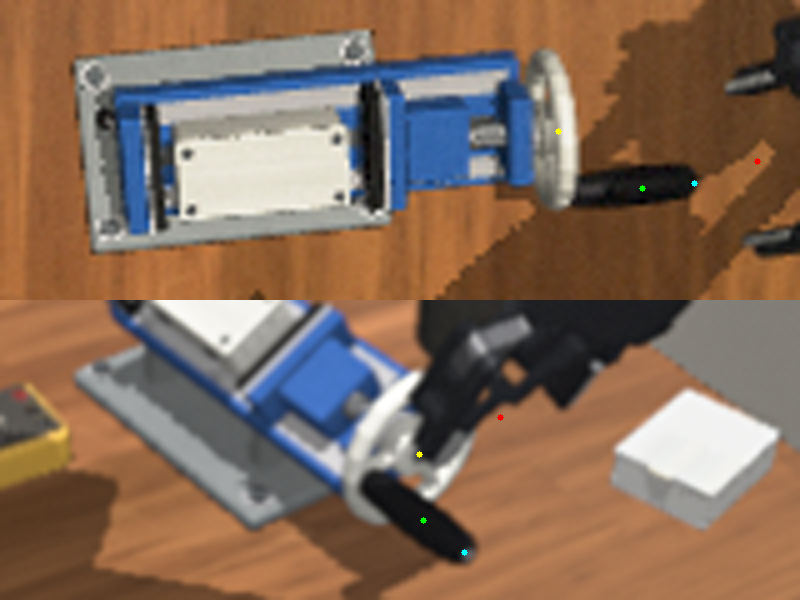

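The box sits flat between the jaws, and the green handle point lies on the barrel in both views. Descend and grip the handle.

Call:
play_rows(
  commands=[90, 0, 0, 2, 0, 0, 0, 90, 0, 0, 4, 0, 0, 0, 90, 0, -0.1, 6, 0, 0, 0, 90, 0, -0.1, 7.4, 0, 0, 0, 90, 0, -0.1, 7.4, 0, 0, 0],
)

```text
clock: 10.5
ee_pos: [0.5442, -0.2505, 0.1058]
tool_rot: [0.652, 0.726, 0.144, -0.163]
wrist_force: [-0.4, 0.0, -0.8]
width: 0.077
gripper_force: 0.0
```

Call:
play_rows(
  commands=[60, 0, 0, 0.6, 0, 0, 0, 50, 0, 0, 1.2, 0, 0, 0, 45, 0, 0, 1.8, 0, 0, 0, 40, 0, 0, 2.4, 0, 0, 0, 40, 0, 0, 2.4, 0, 0, 0],
  squeeze=25,
)

```text
clock: 10.92
ee_pos: [0.544, -0.2419, 0.0844]
tool_rot: [0.652, 0.726, 0.144, -0.162]
wrist_force: [-0.4, -0.3, 0.3]
width: 0.0344
gripper_force: 0.0
```

Run:
```python
from h import *
p=np.load('vice2.npy');s=read_state();print(s['clock'],s['ee_pos'],s['wrist_force'],s['width'])
plan([htcp(p,9.95,0)])
```

```text
10.9167 [ 0.54404593 -0.24185315  0.08443999] [-0.41197458 -0.34241328  0.320388  ] 0.03441047650538362
shift [0.09 0.02 0.03] turn [-0.001 -0.001 -0.   ] | 1mm 0deg
```

Call:
play_rows(
  commands=[30, 0, 0, 0, 0, 0, 0, 22, 0, 0, 0, 0, 0, 0, 15, 0, 0, 0, 0, 0, 0, 10, 0, 0, 0, 0, 0, 0, 10, 0, 0, 0, 0, 0, 0],
  squeeze=25,
)

```text
clock: 11.33
ee_pos: [0.5465, -0.2422, 0.0857]
tool_rot: [0.652, 0.726, 0.146, -0.159]
wrist_force: [4.9, 2.7, -1.4]
width: 0.022
gripper_force: 25.0
```

Run:
```python
from h import *
p=np.load('vice2.npy');s=read_state();print(s['clock'],s['ee_pos'],s['wrist_force'],s['width'],s['gripper_force'])
# rows for arc: dq per row .314 rad, in tool axes
Q=htool(p);r,o=vframe(p)
n=5
for c in range(9):
    q0=9.95+c*1.5
    print(c,[list((Q.inv().apply(htcp(p,q0+.3*(i+1))[0]-htcp(p,q0)[0])*100).round(1)) for i in range(5)])
```

```text
11.3333 [ 0.5464863  -0.24221956  0.08570338] [ 4.90997151  2.65471019 -1.36834903] 0.021991660461277263 25.00188541598618
0 [[np.float64(0.5), np.float64(0.2), np.float64(-1.0)], [np.float64(0.9), np.float64(0.7), np.float64(-1.9)], [np.float64(1.2), np.float64(1.6), np.float64(-2.6)], [np.float64(1.5), np.float64(2.6), np.float64(-3.1)], [np.float64(1.5), np.float64(3.7), np.float64(-3.3)]]
1 [[np.float64(-0.1), np.float64(1.1), np.float64(0.1)], [np.float64(-0.3), np.float64(2.2), np.float64(0.5)], [np.float64(-0.6), np.float64(3.0), np.float64(1.2)], [np.float64(-1.0), np.float64(3.6), np.float64(2.1)], [np.float64(-1.4), np.float64(3.9), np.float64(3.1)]]
2 [[np.float64(-0.5), np.float64(-0.1), np.float64(1.0)], [np.float64(-0.9), np.float64(-0.4), np.float64(2.0)], [np.float64(-1.3), np.float64(-1.1), np.float64(2.8)], [np.float64(-1.6), np.float64(-2.1), np.float64(3.4)], [np.float64(-1.7), np.float64(-3.1), np.float64(3.7)]]
3 [[np.float64(-0.0), np.float64(-1.1), np.float64(0.0)], [np.float64(0.1), np.float64(-2.2), np.float64(-0.3)], [np.float64(0.4), np.float64(-3.2), np.f
[... 801 characters left out ...]
 np.float64(-0.2), np.float64(3.0)], [np.float64(-1.8), np.float64(-0.9), np.float64(3.8)], [np.float64(-2.0), np.float64(-1.9), np.float64(4.4)]]
7 [[np.float64(-0.1), np.float64(-1.1), np.float64(0.3)], [np.float64(-0.1), np.float64(-2.2), np.float64(0.3)], [np.float64(-0.0), np.float64(-3.3), np.float64(0.0)], [np.float64(0.3), np.float64(-4.2), np.float64(-0.6)], [np.float64(0.6), np.float64(-5.0), np.float64(-1.4)]]
8 [[np.float64(0.4), np.float64(-0.4), np.float64(-1.0)], [np.float64(0.9), np.float64(-0.5), np.float64(-2.0)], [np.float64(1.4), np.float64(-0.3), np.float64(-3.0)], [np.float64(1.8), np.float64(0.3), np.float64(-3.9)], [np.float64(2.1), np.float64(1.1), np.float64(-4.6)]]
```

Gripped (22 mm), and the arm is compliant, so small centre errors are harmless. First arc, then check.

Call:
play_rows(
  commands=[10, 0.5, 0.2, -1, 0, 0, 0, 10, 0.9, 0.7, -1.9, 0, 0, 0, 10, 1.2, 1.6, -2.6, 0, 0, 0, 10, 1.5, 2.6, -3.1, 0, 0, 0, 10, 1.5, 3.7, -3.3, 0, 0, 0],
)

```text
clock: 11.75
ee_pos: [0.5803, -0.2381, 0.1246]
tool_rot: [0.652, 0.727, 0.144, -0.162]
wrist_force: [-4.0, 3.1, 5.0]
width: 0.0219
gripper_force: 25.5
```

```bash
cat >> h.py <<'E'
def hq():
    p=np.load('vice2.npy');r,o=vframe(p);s=read_state();T=R.from_quat(s['tool_rot'])
    g=r.inv().apply(s['ee_pos']-T.apply([0,0,.019])-o)*1000-[0,0,16]
    print(round(s['clock'],2),'grip in wheel frame',g.round(1),'rad',np.hypot(g[0],g[2]).round(1),'q',(np.arctan2(-g[2],g[0])%(2*np.pi)).round(3),'F bed',r.inv().apply(s['wrist_force']).round(1),'w',s['width'].round(4) if hasattr(s['width'],'round') else s['width'],s['gripper_force'],(T*htool(p).inv()).magnitude().round(3))
E
python3 -c "
from h import *
hq()"
```

```text
Traceback (most recent call last):
  File "h.py", line 38, in hq
    print(round(s['clock'],2),'grip in wheel frame',g.round(1),'rad',np.hypot(g[0],g[2]).round(1),'q',(np.arctan2(-g[2],g[0])%(2*np.pi)).round(3),'F bed',r.inv().apply(s['wrist_force']).round(1),'w',s['width'].round(4) if hasattr(s['width'],'round') else s['width'],s['gripper_force'],(T*htool(p).inv()).magnitude().round(3))
                                                                                                                                                                                                                                                                                             ^^^^^^^^^^^^^^^^^^^^^^^^^^^^^^^^^^^^
AttributeError: 'float' object has no attribute 'round'
```

Forces are low (~7 N). Next arcs, c=1 and c=2.

Call:
play_rows(
  commands=[10, -0.1, 1.1, 0.1, 0, 0, 0, 10, -0.3, 2.2, 0.5, 0, 0, 0, 10, -0.6, 3, 1.2, 0, 0, 0, 10, -1, 3.6, 2.1, 0, 0, 0, 10, -1.4, 3.9, 3.1, 0, 0, 0],
)

```text
clock: 12.17
ee_pos: [0.622, -0.233, 0.0896]
tool_rot: [0.652, 0.727, 0.146, -0.16]
wrist_force: [0.3, 3.2, 2.9]
width: 0.022
gripper_force: 25.4
```

Call:
play_rows(
  commands=[10, -0.5, -0.1, 1, 0, 0, 0, 10, -0.9, -0.4, 2, 0, 0, 0, 10, -1.3, -1.1, 2.8, 0, 0, 0, 10, -1.6, -2.1, 3.4, 0, 0, 0, 10, -1.7, -3.1, 3.7, 0, 0, 0],
)

```text
clock: 12.58
ee_pos: [0.588, -0.2371, 0.0485]
tool_rot: [0.652, 0.726, 0.145, -0.162]
wrist_force: [0.5, 1.4, 17.9]
width: 0.0221
gripper_force: 26.9
```

```bash
sed -i 's/,(T\*htool.*$/)/' h.py; python3 -c "
from h import *
hq()"
```

```text
12.58 grip in wheel frame [ -10.7 -232.   -33.3] rad 35.0 q 1.883 F bed [ 8.9  1.3 15.6] w 0.02205274195302034 26.889563666190952
```

On track (q≈14.45). The true centre is slightly higher, so I'll shift the next arcs up 0.4 cm.

Call:
play_rows(
  commands=[10, 0, -1.1, -0.1, 0, 0, 0, 10, 0.1, -2.2, -0.5, 0, 0, 0, 10, 0.4, -3.2, -1.1, 0, 0, 0, 10, 0.8, -3.9, -2, 0, 0, 0, 10, 1.2, -4.3, -3, 0, 0, 0],
)

```text
clock: 13.0
ee_pos: [0.547, -0.2422, 0.0796]
tool_rot: [0.653, 0.725, 0.147, -0.161]
wrist_force: [7.4, 9.8, -0.7]
width: 0.022
gripper_force: 25.3
```

Call:
play_rows(
  commands=[10, 0.5, -0.1, -1, 0, 0, 0, 10, 0.9, 0.1, -2, 0, 0, 0, 10, 1.4, 0.7, -2.9, 0, 0, 0, 10, 1.7, 1.5, -3.6, 0, 0, 0, 10, 1.9, 2.5, -4.1, 0, 0, 0],
)

```text
clock: 13.42
ee_pos: [0.5703, -0.2393, 0.1226]
tool_rot: [0.652, 0.726, 0.145, -0.163]
wrist_force: [0.4, 8.8, -11.9]
width: 0.0218
gripper_force: 25.3
```

```bash
python3 -c "
from h import *
hq()"
```

```text
13.42 grip in wheel frame [   8.1 -232.4   40.5] rad 41.3 q 4.91 F bed [ -4.4   8.7 -11.1] w 0.021772756271724338 25.34987806342542
```

Call:
play_rows(
  commands=[10, 0.1, 1.1, -0.2, 0, 0, 0, 10, 0, 2.2, 0, 0, 0, 0, 10, -0.2, 3.3, 0.4, 0, 0, 0, 10, -0.5, 4.1, 1.1, 0, 0, 0, 10, -0.9, 4.7, 2, 0, 0, 0],
)

```text
clock: 13.83
ee_pos: [0.6184, -0.2335, 0.103]
tool_rot: [0.652, 0.726, 0.146, -0.163]
wrist_force: [-0.5, 9.1, 2.9]
width: 0.0221
gripper_force: 26.6
```

```bash
python3 -c "
from h import *
hq()"
```

```text
13.83 grip in wheel frame [  41.8 -231.7    0.6] rad 41.8 q 6.269 F bed [1.8 9.1 2.3] w 0.022081050123425615 26.555031859315932
```

Call:
play_rows(
  commands=[10, -0.5, 0.3, 1, 0, 0, 0, 10, -0.9, 0.2, 2, 0, 0, 0, 10, -1.4, -0.2, 3, 0, 0, 0, 10, -1.8, -0.9, 3.8, 0, 0, 0, 10, -2, -1.9, 4.4, 0, 0, 0],
)

```text
clock: 14.25
ee_pos: [0.5994, -0.2358, 0.0522]
tool_rot: [0.652, 0.726, 0.145, -0.162]
wrist_force: [2.4, 4.0, 0.1]
width: 0.0218
gripper_force: 26.7
```

```bash
python3 -c "
from h import *
hq()"
```

```text
14.25 grip in wheel frame [   1.1 -231.9  -35.5] rad 35.5 q 1.539 F bed [ 2.6  3.7 -1.2] w 0.021817146998958883 26.69512363616377
```

Call:
play_rows(
  commands=[10, -0.1, -1.1, 0.3, 0, 0, 0, 10, -0.1, -2.2, 0.3, 0, 0, 0, 10, 0, -3.3, 0, 0, 0, 0, 10, 0.3, -4.2, -0.6, 0, 0, 0, 10, 0.6, -5, -1.4, 0, 0, 0],
)

```text
clock: 14.67
ee_pos: [0.5501, -0.2418, 0.07]
tool_rot: [0.653, 0.725, 0.147, -0.161]
wrist_force: [11.0, 10.0, 2.8]
width: 0.0218
gripper_force: 26.8
```

Run:
```python
from h import *
hq()
p=np.load('vice2.npy');Q=htool(p);q0=21.95
print([(Q.inv().apply(htcp(p,q0+.14*(i+1))[0]-htcp(p,q0)[0])*100).round(2).tolist() for i in range(12)])
t=capture('top');sd=capture('side')
C=np.zeros((600,800,3),np.uint8)
C[:300,:]=cv2.resize(t[155:215,310:470],None,fx=5,fy=5,interpolation=cv2.INTER_CUBIC)
C[300:600,:]=cv2.resize(sd[185:260,300:500],None,fx=4,fy=4,interpolation=cv2.INTER_CUBIC)
cv2.imwrite('pics/c8.png',C)
```

```text
14.67 grip in wheel frame [ -34.5 -232.7    3.5] rad 34.7 q 3.243 F bed [11.9  8.8 -3.1] w 0.021816238366265218 26.774799842387438
[[0.2, -0.23, -0.43], [0.42, -0.4, -0.89], [0.64, -0.49, -1.36], [0.86, -0.51, -1.85], [1.08, -0.46, -2.33], [1.3, -0.33, -2.79], [1.51, -0.13, -3.24], [1.71, 0.14, -3.66], [1.88, 0.46, -4.04], [2.04, 0.85, -4.37], [2.17, 1.28, -4.65], [2.27, 1.75, -4.88]]
```

View pics/c8.png

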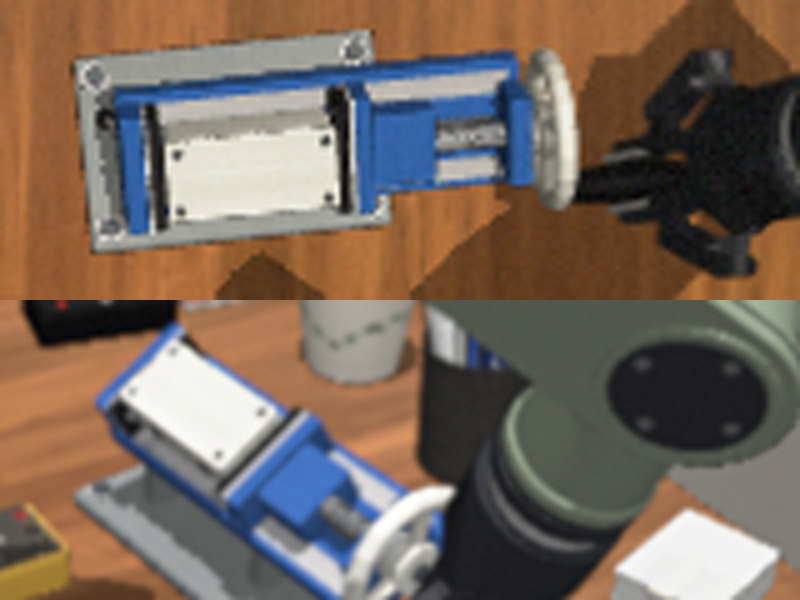

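The jaw is nearly on the box, q≈22.0 measured. Continue slowly to contact.

Call:
play_rows(
  commands=[10, 0.2, -0.2, -0.4, 0, 0, 0, 10, 0.4, -0.3, -0.9, 0, 0, 0, 10, 0.65, -0.35, -1.4, 0, 0, 0, 10, 0.85, -0.3, -1.9, 0, 0, 0, 10, 1.1, -0.25, -2.4, 0, 0, 0],
)

```text
clock: 15.18
ee_pos: [0.5473, -0.2421, 0.0956]
tool_rot: [0.653, 0.726, 0.146, -0.162]
wrist_force: [6.7, 8.8, -5.6]
width: 0.0222
gripper_force: 26.1
```

```bash
sed -i "s/print(round(s\['clock'\],2)/c=g-[3.5,0,3];print('qc',18.85+np.arctan2(-c[2],c[0])%(2*np.pi),'Ft',);print(round(s['clock'],2)/" h.py; python3 -c "
from h import *
hq()"
```

```text
qc 22.700594099562597 Ft
15.18 grip in wheel frame [ -25.  -232.7   27.5] rad 37.2 q 3.973 F bed [ 4.1  8.  -8.6] w 0.022155859595737334 26.098993790801615
```

Call:
play_rows(
  commands=[10, 0.1, 0, -0.2, 0, 0, 0, 10, 0.2, 0.1, -0.5, 0, 0, 0, 10, 0.3, 0.25, -0.7, 0, 0, 0, 10, 0.4, 0.3, -0.9, 0, 0, 0, 10, 0.4, 0.3, -0.9, 0, 0, 0],
)

```text
clock: 15.6
ee_pos: [0.5508, -0.2417, 0.105]
tool_rot: [0.652, 0.726, 0.146, -0.161]
wrist_force: [7.9, 9.6, -5.1]
width: 0.022
gripper_force: 26.1
```

```bash
python3 -c "
from h import *
hq()"
```

```text
qc 22.967560283771313 Ft
15.6 grip in wheel frame [ -17.5 -232.6   34.1] rad 38.4 q 4.237 F bed [ 5.5  8.7 -8.6] w 0.022002976068654298 26.118743405677378
```

Call:
play_rows(
  commands=[10, 0.15, 0.2, -0.35, 0, 0, 0, 10, 0.3, 0.45, -0.65, 0, 0, 0, 10, 0.45, 0.8, -0.95, 0, 0, 0, 10, 0.5, 1, -1.1, 0, 0, 0, 10, 0.5, 1, -1.1, 0, 0, 0],
)

```text
clock: 16.02
ee_pos: [0.5596, -0.2407, 0.116]
tool_rot: [0.652, 0.726, 0.145, -0.163]
wrist_force: [3.2, 9.3, -6.7]
width: 0.0221
gripper_force: 25.8
```

```bash
python3 -c "
from h import *
hq()"
```

```text
qc 23.34606420661867 Ft
16.02 grip in wheel frame [  -4.6 -232.5   39.7] rad 40.0 q 4.598 F bed [ 0.6  8.9 -7.9] w 0.022099641015412806 25.83876027725637
```

q≈23.35, about 0.7 rad past contact (~35 N clamp). Release and retreat, then check.

Call:
play_rows(
  commands=[30, 0, 0, 0, 0, 0, 0, 50, 0, 0, 0, 0, 0, 0, 60, 0, 0, 0, 0, 0, 0, 70, 0, 0, 0, 0, 0, 0, 80, 0, 0, 0, 0, 0, 0],
)

```text
clock: 16.43
ee_pos: [0.5599, -0.2433, 0.1178]
tool_rot: [0.653, 0.726, 0.144, -0.16]
wrist_force: [-0.4, -0.9, -1.4]
width: 0.068
gripper_force: 0.0
```

Call:
play_rows(
  commands=[80, 0, 0, -1.5, 0, 0, 0, 80, 0, 0, -4, 0, 0, 0, 80, 0, 0, -8, 0, 0, 0, 80, 0, 0, -12, 0, 0, 0, 80, 0, 0, -15, 0, 0, 0],
)

```text
clock: 16.85
ee_pos: [0.567, -0.3071, 0.2567]
tool_rot: [0.653, 0.727, 0.144, -0.159]
wrist_force: [0.7, -1.5, 0.5]
width: 0.0684
gripper_force: 0.0
```

Call:
play_rows(
  commands=[80, -2, 0, 0, 0, 0, 0, 80, -4, 0, 0, 0, 0, 0, 80, -6, 0, 0, 0, 0, 0, 80, -8, 0, 0, 0, 0, 0, 80, -8, 0, 0, 0, 0, 0],
)

```text
clock: 17.27
ee_pos: [0.5738, -0.3808, 0.2168]
tool_rot: [0.654, 0.725, 0.144, -0.162]
wrist_force: [-1.4, -0.3, -0.6]
width: 0.0683
gripper_force: 0.0
```

Run:
```python
from h import *
s=read_state();print(s['clock'],s['ee_pos'],s['wrist_force'])
p=np.load('vice2.npy');p[:3]=vpt(p,(3.5,0,3))[0]
t=capture('top');sd=capture('side')
C=np.zeros((600,800,3),np.uint8)
C[:300,:]=cv2.resize(t[155:215,310:470],None,fx=5,fy=5,interpolation=cv2.INTER_CUBIC)
C[300:600,:]=cv2.resize(sd[185:285,315:425],(330,300),interpolation=cv2.INTER_CUBIC)if 0 else cv2.resize(sd[185:285,300:566],(800,300),interpolation=cv2.INTER_CUBIC)
for n,x,y,k,Y in(('top',310,155,5,0),('side',300,185,3,300)):
    for A,c in((vpt(p,hand(23.35,-262)),(255,255,0)),):
        u=(proj(A,n)[0]-[x,y]+.5)*k; cv2.circle(C,(int(u[0]),int(u[1])+Y),3,c,-1)
cv2.imwrite('pics/c9.png',C)
```

```text
17.2667 [ 0.57376473 -0.38081991  0.21675072] [-1.42262395 -0.26362236 -0.64615354]
```

View pics/c9.png

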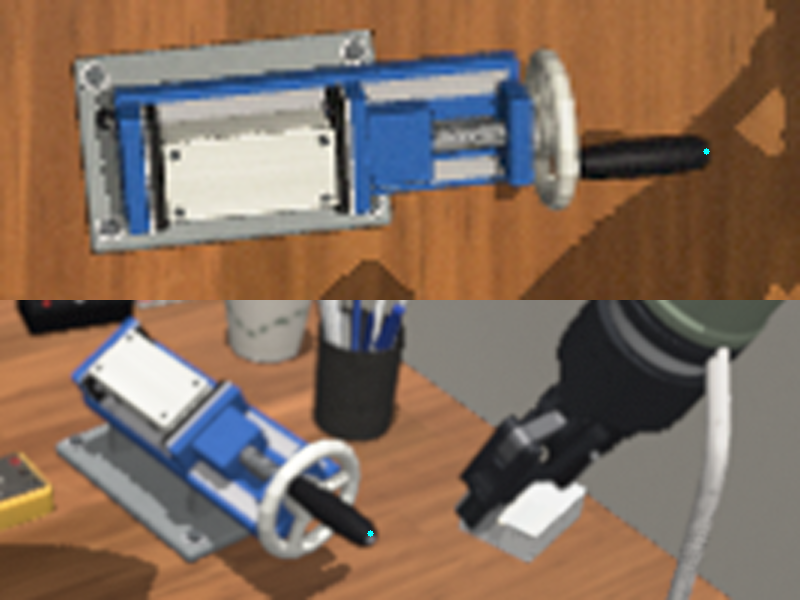

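The box sits flat, lid up and against the pins, with both pads on its ends. The handle tip is where q≈23.35 predicts, and the robot is clear. Handing in.

```bash
python3 -c "
from station import *
print(hand_in())"
```

```text
the job is handed in; nothing more can be done
None
```

I handed the job in at about 17 s: the bare aluminium box is lid-up and flat on the bed, set down against the stop pins. It is clamped at an estimated 35 N, worked out from the wheel angle, the robot is clear of everything, and nothing else was touched.

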